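Wedge the glue-up board level

TASK

Slide the wooden wedge, thin end first and lying flat on the bench, under the middle of the drooping edge of the hinged glue-up board (at the red mark), and keep pushing until the board is level and bears firmly up against its two steel stops; then leave the wedge there and let go. You will feel the push stiffen when the board meets the stops: snug it up, but do not force it. Do not touch the board or its stand with the hand, and leave the glue bottle, the tin and the loose clamp where they are.

Things in the scene. Friction and masses are not known exactly. Their poses are not given: they have to be found in the camera images.
- wedge: Light-wood wedge with a red grip block, 168 mm long, 30 wide, 0.1 kg, loose, lying flat. Origin: centre of its underside; +x to the thin end, z up. The taper rises evenly over 135 mm from 4 mm high at the thin end (x = +84 mm) to 34 mm (x = -51 mm); the red block behind it (x = -84 to -51 mm) is 42 mm high, 30 mm wide.
- wedge_grip (a point): Middle of the wedge's red grip block, 28 mm above its underside, 151.5 mm behind the thin end; same axes as the wedge. Once the board is on its stops, the push rises by 1 to 2 N per mm: snug is 8 to 10 N more than the push that was lifting the board; over 14 N more is forcing it. Wood on wood and on the bench slides with friction about 0.6, so the wedge stays where it is left.
- wedge_tip (a point): Bottom centre of the wedge's thin end; same axes as the wedge.
- stand: Fixed stand, dark wood rails and steel posts, 322 mm wide (y), 303 deep (x); open between the front posts: the wedge slides on the bench (z = 0). Origin: underside, below the middle of the board's free edge; +x points in under the board (push direction), z up. Front posts (|y| 139 to 161 mm, x -7 to 19 mm) with steel stops (from |y| 115 mm) reach 56 mm above the origin.
- gap (a point): Fixed point of the stand at the middle of the free edge, 5 mm in (x) and 11 mm above the stand's origin: the underside of the board's brass bead when the board droops. Same axes as the stand. The stand's height on the bench differs by up to 3 mm either way, so the depth of wedge needed differs too, by up to 27 mm.
- bead (a point): Middle of the underside of the brass bead (round, 8 mm diameter, 120 mm long along y) under the board's free edge: the line that rides up the wedge. Moves with the board; 24 mm above the stand's origin when level. A red mark lies on the board's top above it.
- cradle (a joint): Tilt of the hinged plywood board (232 x 260 x 18 mm, 0.8 kg with ukulele ribs and orange clamps, up to 125 mm above the bench), rad: 0 = level, up against the steel stops; 0.056 = drooping, free edge 13 mm low. Hinge 235 mm beyond the bead. It bears on the wedge with 3.5 to 5.5 N; pushing it up takes about 5 to 13 N, then more once it meets the stops.
- glue: White glue bottle with an orange cap, 44 mm diameter, 80 mm high, standing; origin at the centre of its underside. Bystander.
- tin: Copper-coloured tin, 72 mm diameter, 55 mm high, standing; origin at the centre of its underside. Bystander.
- clamp: Loose orange spring clamp lying on the bench, about 60 x 35 mm, 10 mm high; origin at its middle on the underside. Bystander.
Mind the look-alikes: they are no part of the job. Of the things shaped like the wedge, the wood one is meant.

How it is judged:
By the outcome, as a careful person would: the job done as asked, in the order asked, and still so for the second after the job is handed in, with the robot touching nothing.
It also fails if it takes over 61 s, if anything falls off the work surface, if the arm or the gripper's body presses on something with over 40 N, if the wrist force passes 120 N, or if a joint passes its speed limit or range.

ROBOT

A 7-joint arm with a two-finger parallel gripper is mounted at the origin on the work surface. World frame = base frame: x ahead of the robot, y to its left, z up, the work surface at z = 0. Lengths are in mm, angles in rad, forces in N, time in s.
With the tool pointing down it reaches from about 400 to 875 mm from the base axis. Payload 4.4 kg.
Tool frame: the origin (TCP) lies midway between the tips of the shut fingers; the grasp point (between the pads) lies 19 mm behind it; z points along the fingers, y is the line along which they close (so a half turn about z gives the same grasp; the last joint's range is limited). The gripper opens to 85 mm and grips with 20 to 120 N. Pads are 22 mm wide; open, the fingers measure 114 mm over their backs; the gripper's body (76 mm by 85 mm) begins 54 mm behind the grasp point. The pads swing forward as they close: fully open they stand 13 mm farther back than shut.
Start: joints at [-1.289, 0.628, 0.038, 1.517, -0.027, 0.996, -0.02], TCP at [221.517, 611.104, 231.313] pointing down, gripper open.
Joint ranges: [-3.06, 3.06], [-0.37, 2.12], [-1.25, 1.32], [0.18, 2.47], [-1.1, 4.24], [0.23, 1.98], [-2.94, 2.94]. Speed limits (rad/s): [2.57, 2.57, 3.14, 3.14, 3.14, 3.14, 3.14].

INTERFACE

Orientations are given as [roll, pitch, yaw] about the fixed x, y, z axes, in that order (R = Rz(yaw) Ry(pitch) Rx(roll)).
In Python, from cell import readout, optics, order gives the robot as it stands.
- The arm moves only by the shell command python3 -m jog 'ROWS'. ROWS is a JSON object of lists of equal length, an entry for each row: "claw": the opening, from 0 (shut) to 1 (fully open); "xyz": the shift along the tool's x, y, z each as a share of 0.1 m, from -1 to 1, a list of three; "twist": the turn, a rotation vector about the tool's x, y, z each as a share of 180 degrees, from -1 to 1, a list of three. A call has 1 to 12 rows; each row shifts and turns the commanded pose from where the row before left it, along the tool's axes as they then stand; what a row does not reach is not made up. A row lasts 1/8 s, in which the tool goes at most 62.5 mm and 10.7 degrees, less where a joint would pass 70% of its speed; a pose out of reach is approached as far as the arm can. A call with a number of a shift or a turn outside -1 to 1 is refused whole. A call with a gripper value outside its range is refused whole. The fingers move at their own pace and stop on an object; the grip force is fixed at half the most. Time passes only in rows, so rows that do not move let the fingers close. It gives the time, the measured TCP pose, the force, the opening and the grip force at its end, in the units of the state.
- readout.read_state(): the state, without advancing time (a new reading comes with each control period).
- optics.get_image(name): name is "scene" or "top"; returns a dict with "color" (384x512x3 uint8, red, green, blue), "fovy" (degrees; the focal length in pixels is half the picture's height over the tangent of half this angle, whatever the lens; pixels are square), "cx", "cy" (the principal point, pixels), "k1" (the pictures are not rectified: a ray, as slopes to the right and down, at radius r is drawn at 1 + k1 r^2 times it, then the intrinsics apply), "view" (4x4, takes a point from world to camera coordinates). Camera axes: x right, y up, looking along -z (the intrinsics and any distortion apply to the point x, -y, -z); pixel columns grow to the right and rows downward; lengths in mm; the calibration is good to about 2 mm. A picture is of the moment at which its call begins. There is no depth.
- order.finish_job(): hands the job in; it is judged then, once.
Trained networks look in the newest picture that a camera, given by its name, has taken for a name from the list of things; names that differ only in an ending like _2 or _b are one class to them, and where a whole thing is asked for, a point or a joint stands for the part that bears it (a point fixed in the world has none). Each returns a list of dicts, best first, with "score" (0 to 1); they miss things now and then, are a little off and sometimes report something else, mostly with a low value. They report only what shows in the picture. A call takes as long as a camera call. They do not tell look-alikes from the thing itself.
- optics.boxes_of(camera, label): "rect" ([left, top, width, height] in pixels, round what is visible of it).
The state is a dict: "clock": time; "qpos": joint angles; "qd": joint speeds; "tau": joint torques, N m; "eef_pos": TCP position; "tool_rot": TCP orientation; "force": force on the tool from outside, world axes, zero at the start; "torque": the same for the moment, N m; "width": finger opening in mm; "gripper_force": force on a finger pad.
Only numpy, scipy, OpenCV 4.12 (cv2) and the standard library are available. Lean on these libraries where they do the work, as an engineer would, in place of code of your own. Each camera call takes 0.05 s, during which the arm holds its last target. There are 200 camera calls.

## Working session

There is one attempt and no reset: what is moved stays moved. The work goes in short steps, Python scripts to look and compute and a shell command to move; the robot and the scene stay as the last step left them, time stands still between calls to the robot, and variables do not carry over. Pictures are saved under pics/ and viewed, at most 10 in all, crops included, and the job is handed in when it is done.

```bash
mkdir -p pics
cat > h.py <<'E'
import numpy as np, cv2
from cell import readout, optics, order
def grab(n,f):
    im=optics.get_image(n); cv2.imwrite(f,im["color"][:,:,::-1]); 
    np.save(n+'_cal.npy',{k:im[k] for k in("fovy","cx","cy","k1","view")},allow_pickle=True); return im
def cal(n): return np.load(n+'_cal.npy',allow_pickle=True).item()
def K(c):
    f=192/np.tan(np.radians(c["fovy"])/2); return np.array([[f,0,c["cx"]],[0,f,c["cy"]],[0,0,1.]]),np.array([c["k1"],0,0,0.])
def ray(n,uv,z):
    c=cal(n);k,d=K(c);V=np.array(c["view"])
    p=cv2.undistortPoints(np.array([[uv]],float),k,d)[0,0]
    r=V[:3,:3].T@np.array([p[0],-p[1],-1]);o=-V[:3,:3].T@V[:3,3]
    return o+r*(z-o[2])/r[2]
def proj(n,P):
    c=cal(n);k,d=K(c);V=np.array(c["view"]);q=V[:3,:3]@np.array(P,float).T+V[:3,3:4]
    q[1:]*=-1
    return cv2.projectPoints(q.T.copy(),np.zeros(3),np.zeros(3),k,d)[0][:,0]
E
python3 - <<'E'
from h import *
for n in("scene","top"):
    im=grab(n,f"pics/{n}0.png"); print(n,im["fovy"],im["k1"],np.round(-np.array(im["view"])[:3,:3].T@np.array(im["view"])[:3,3]))
    for l in("wedge","stand","bead","glue","tin","clamp"):
        print(l,[(np.round(b["rect"]).tolist(),round(b["score"],2)) for b in optics.boxes_of(n,l)][:4])
a=np.hstack([cv2.imread("pics/scene0.png"),cv2.imread("pics/top0.png")])
s=readout.read_state();print(s)
E
```

```text
scene 52.375566809333975 -0.07566736741815158 [1250. -526.  926.]
wedge [([171.0, 196.0, 44.0, 44.0], 0.79), ([96.0, 217.0, 54.0, 36.0], 0.64), ([129.0, 173.0, 55.0, 18.0], 0.59)]
stand [([262.0, 116.0, 130.0, 98.0], 0.82), ([172.0, 199.0, 45.0, 41.0], 0.49)]
bead [([283.0, 128.0, 99.0, 69.0], 0.68)]
glue [([279.0, 237.0, 14.0, 25.0], 0.77)]
tin [([211.0, 245.0, 30.0, 33.0], 0.88), ([275.0, 125.0, 104.0, 75.0], 0.27)]
clamp [([215.0, 172.0, 6.0, 8.0], 0.57)]
top 43.87417912083768 -0.14526847583660582 [ 395.  -84. 1306.]
wedge [([314.0, 252.0, 56.0, 42.0], 0.96), ([300.0, 186.0, 58.0, 32.0], 0.65), ([372.0, 212.0, 57.0, 19.0], 0.62), ([263.0, 99.0, 17.0, 18.0], 0.44)]
stand [([86.0, 124.0, 120.0, 128.0], 0.7), ([313.0, 116.0, 27.0, 27.0], 0.41)]
bead [([101.0, 139.0, 94.0, 100.0], 0.61), ([266.0, 98.0, 12.0, 20.0], 0.58)]
glue [([262.0, 95.0, 15.0, 23.0], 0.53)]
tin [([313.0, 116.0, 26.0, 23.0], 0.65)]
clamp [([272.0, 237.0, 13.0, 21.0], 0.7)]
{'clock': 0.7, 'qpos': array([-1.28883088,  0.628373  ,  0.03849356,  1.51737656, -0.02701489,
        0.99629418, -0.02003441]), 'qd': array([-0.00035446, -0.00142929,  0.00022646, -0.00101631, -0.00063354,
        0.00013965, -0.00081181]), 'tau': array([-1.89982056e-04, -5.63119054e+01,  1.22517910e+00, -1.93746614e+01,
        1.08647172e-02,  1.82361924e-03,  5.46790986e-07]), 'eef_pos': array([221.495345  , 611.13063929, 231.33832569]), 'tool_rot': array([ 3.14152679e+00, -5.55219202e-05,  2.79376545e+00]), 'force': array([ 0.30044637, -0.59594017,  0.81391958]), 'torque': array([ 0.0083369 ,  0.00569826, -0.00895217]), 'gripper_force': 0.0, 'width': 85.53132999731972}
```

View pics/scene0.png

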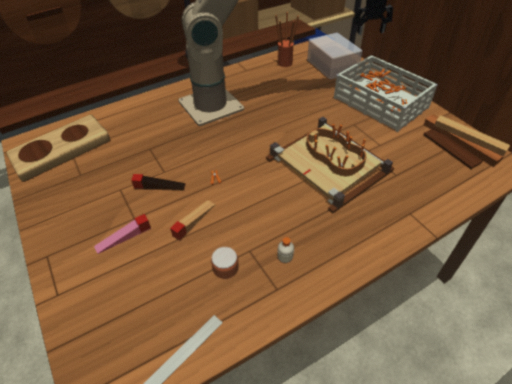

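View pics/top0.png

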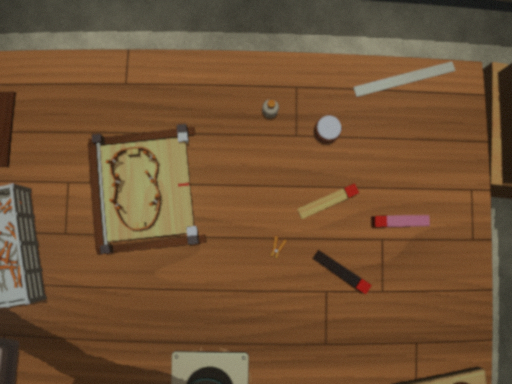

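The three wedge-shaped things in the top view are light wood (300–358, 185–217), pink (372–430, 215–228) and near-black (314–370, 252–292). The light-wood one with the red block at (352,190) fits the description. The stand's free edge, with the red mark at about (184,184), faces right towards it. I'll confirm with an enlarged crop.

Run:
```python
from h import *
im=cv2.imread("pics/top0.png")
a=cv2.resize(im[175:225,290:370],None,fx=7,fy=7,interpolation=cv2.INTER_CUBIC)[:,:400*2]
b=cv2.resize(im[115:260,80:215],None,fx=4,fy=4,interpolation=cv2.INTER_CUBIC)
cv2.imwrite("pics/c1.png",a); cv2.imwrite("pics/c2.png",b)
```

```text
(no output)
```

View pics/c1.png

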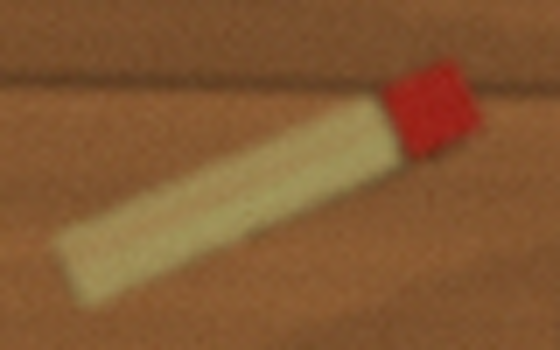

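View pics/c2.png

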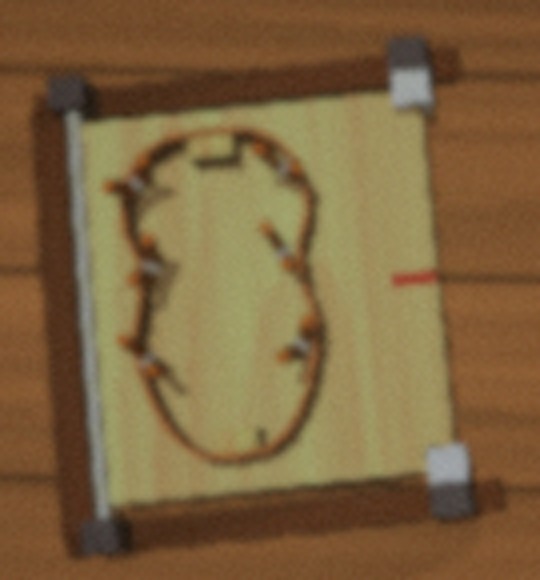

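The crop confirms it: the light-wood wedge, red block at upper right, thin end at lower left (crop 55–88, 240–308). The second crop shows the front posts and stops at (410,72) and (449,481), with the red mark at (415,278). Next I'll fit both poses.

```bash
cat > fit.py <<'E'
from h import *
from scipy.optimize import least_squares
def T(p,L):
    c,s=np.cos(p[2]),np.sin(p[2]);L=np.array(L,float);o=L.copy()
    o[:,0]=p[0]+c*L[:,0]-s*L[:,1];o[:,1]=p[1]+s*L[:,0]+c*L[:,1];return o
def fit(n,L,uv,p0):
    r=least_squares(lambda p:(proj(n,T([p[0]*100,p[1]*100,p[2]],L))-uv).ravel(),[p0[0]/100,p0[1]/100,p0[2]],loss='soft_l1')
    p=r.x*[100,100,1];print(np.round(p,3),"res px",np.round(proj(n,T(p,L))-uv,1).tolist());return p
E
python3 - <<'E'
from fit import *
a=lambda L,s,o:(np.array(L)+.5)/s-.5+o
U=a([[383,92],[458,60],[484,125],[55,240],[88,308]],7,[290,175])
print([np.round(ray("top",u,z)) for u,z in zip(U,(42,42,42,4,4))])
# image: looking down, x up, y left; wedge +x -> left(+y)
L=[[-51,-15,42],[-84,-15,42],[-84,15,42],[84,-15,4],[84,15,4]]
L=[[x,y,z] for x,y,z in L]
m=ray("top",U.mean(0),20)
for s in(1,-1): 
    w=fit("top",[[x,s*y,z] for x,y,z in L],U,[m[0],m[1],1.9])
V=a([[388,38],[428,38],[434,107],[392,107],[428,447],[465,445],[472,515],[432,518]],4,[80,115])
m=ray("top",V.mean(0),56)
# stand +x -> +y world approx; stand +y -> -x world (image down)
S=[[19,-161],[-7,-161],[-7,-115],[19,-115],[19,115],[-7,115],[-7,161],[19,161]]
s=fit("top",[[*q,56] for q in S],V,[m[0],m[1],1.6])
s[1]
mk=a([[437,276]],4,[80,115])[0]; print("mark edge",ray("top",mk,24+18-13+4), "origin",s)
for b,z in((( 262.5,99,13,18),40),((313,116,26,25),40),((272,237,13,21),5)): print(np.round(ray("top",(b[0]+b[2]/2,b[1]+b[3]/2),z)))
E
```

```text
[array([ 549., -354.,   42.]), array([ 562., -384.,   42.]), array([ 537., -394.,   42.]), array([ 492., -231.,    4.]), array([ 466., -245.,    4.])]
[ 513.96  -313.556    2.005] res px [[-0.2, -0.2], [-0.0, -0.5], [0.9, 0.3], [-0.1, -0.0], [-0.3, 0.3]]
[ 538.13  -303.669    2.007] res px [[0.8, 1.0], [0.9, 0.6], [-7.5, -18.7], [0.9, 1.2], [-8.4, -18.5]]
[551.895  61.402   1.697] res px [[0.1, 0.4], [-0.3, -0.6], [-0.3, -1.2], [0.6, -0.2], [-0.5, 0.6], [0.1, 0.1], [0.1, 0.1], [0.2, 0.4]]
mark edge [552.61674791  64.77031915  33.        ] origin [551.89513068  61.40158423   1.69730029]
[ 765. -148.   40.]
[ 711. -305.   40.]
[ 386. -180.    5.]
```

```bash
cat > to.py <<'E'
import sys
from h import *
from scipy.spatial.transform import Rotation as R
# remaining shift (tool axes, share of .1m) and turn (share of pi) to a world target: x y z yaw
x,y,z,yaw=map(float,sys.argv[1:5]); s=readout.read_state()
Rt=R.from_euler("xyz",s["tool_rot"]); g=R.from_euler("xyz",[np.pi,0,yaw])
print("t",round(s["clock"],2),"pos",np.round(s["eef_pos"],1),"rot",np.round(s["tool_rot"],3),"q",np.round(s["qpos"],2),"F",np.round(s["force"],1),"w",round(s["width"],1))
print("shift now-axes",np.round(Rt.inv().apply(np.array([x,y,z])-s["eef_pos"])/100,3),"goal-axes",np.round(g.inv().apply(np.array([x,y,z])-s["eef_pos"])/100,3),"twist",np.round((Rt.inv()*g).as_rotvec()/np.pi,4))
E
python3 -m jog '{"claw":[1,1,1,1,1,1,1,1],"xyz":[[-0.45,-0.31,0],[-0.45,-0.31,0],[-0.45,-0.31,0],[-0.45,-0.31,0],[-0.45,-0.31,0],[-0.45,-0.31,0],[-0.45,-0.31,0],[-0.45,-0.31,0]],"twist":[[0,0,0],[0,0,0],[0,0,0],[0,0,0],[0,0,0],[0,0,0],[0,0,0],[0,0,0]]}'
python3 to.py 543.4 -377.1 120 2.005; python3 to.py 543.4 -377.1 120 -1.137
```

```text
clock: 1.7
eef_pos: [476.5, 253.9, 231.6]
tool_rot: [3.141, 0.0, 2.794]
force: [0.5, -0.1, 0.9]
width: 85.1
gripper_force: 0.0
t 1.7 pos [476.5 253.9 231.6] rot [3.141 0.    2.794] q [-0.58  0.47  0.05  1.83 -0.03  0.84  0.71] F [ 0.5 -0.1  0.9] w 85.1
shift now-axes [-2.778 -5.705  1.113] goal-axes [-6.006 -2.047  1.116] twist [3.000e-04 1.000e-04 2.511e-01]
t 1.7 pos [476.5 253.9 231.6] rot [3.141 0.    2.794] q [-0.58  0.47  0.05  1.83 -0.03  0.84  0.71] F [ 0.5 -0.1  0.9] w 85.1
shift now-axes [-2.778 -5.705  1.113] goal-axes [6.007 2.045 1.116] twist [-1.000e-04  3.000e-04 -7.487e-01]
```

```bash
python3 -m jog '{"claw":[1,1,1,1,1,1,1,1,1,1,1],"xyz":[[-0.25,-0.52,0],[-0.25,-0.52,0],[-0.25,-0.52,0],[-0.25,-0.52,0],[-0.25,-0.52,0],[-0.25,-0.52,0],[-0.25,-0.52,0],[-0.25,-0.52,0],[-0.25,-0.52,0],[-0.25,-0.52,0],[-0.25,-0.52,0]],"twist":[[0,0,0],[0,0,0],[0,0,0],[0,0,0],[0,0,0],[0,0,0],[0,0,0],[0,0,0],[0,0,0],[0,0,0],[0,0,0]]}' >/dev/null
python3 -m jog '{"claw":[1,1,1,1,1,1,1],"xyz":[[0,0,0.2],[0,0,0.2],[0,0,0.2],[0,0,0.2],[0,0,0.2],[0,0,0],[0,0,0]],"twist":[[0,0,0.05],[0,0,0.05],[0,0,0.05],[0,0,0.05],[0,0,0.05],[0,0,0],[0,0,0]]}' >/dev/null
python3 to.py 543.4 -377.1 12 2.005
```

```text
t 3.95 pos [ 539.5 -376.5  132. ] rot [3.141e+00 1.000e-03 2.011e+00] q [ 0.4   0.77  0.28  1.59 -0.27  0.82  1.24] F [-0.  -0.3  0.7] w 85.3
shift now-axes [-0.021  0.032  1.2  ] goal-axes [-0.022  0.033  1.2  ] twist [0.0002 0.0003 0.002 ]
```

Run:
```python
from fit import *
# check wedge/stand fit in scene camera
im=grab("scene","pics/s1.png")["color"][:,:,::-1].copy()
W=T([514,-313.6,2.005],[[-51,-15,42],[-84,-15,42],[-84,15,42],[-51,15,42],[84,-15,4],[84,15,4],[84,15,0],[84,-15,0]])
S=T([552,61.4,1.697],[[19,-161,56],[-7,-161,56],[-7,-115,56],[-7,115,56],[-7,161,56],[19,161,56]])
k=3;x0,y0=150,100
c=cv2.resize(im[y0:y0+170,x0:x0+260],None,fx=k,fy=k,interpolation=cv2.INTER_CUBIC)
for p in np.vstack([proj("scene",W),proj("scene",S)]): cv2.circle(c,tuple(int(v) for v in (p-[x0,y0]+.5)*k),2,(255,255,0),-1)
cv2.imwrite("pics/s1c.png",c)
```

```text
(no output)
```

View pics/s1c.png

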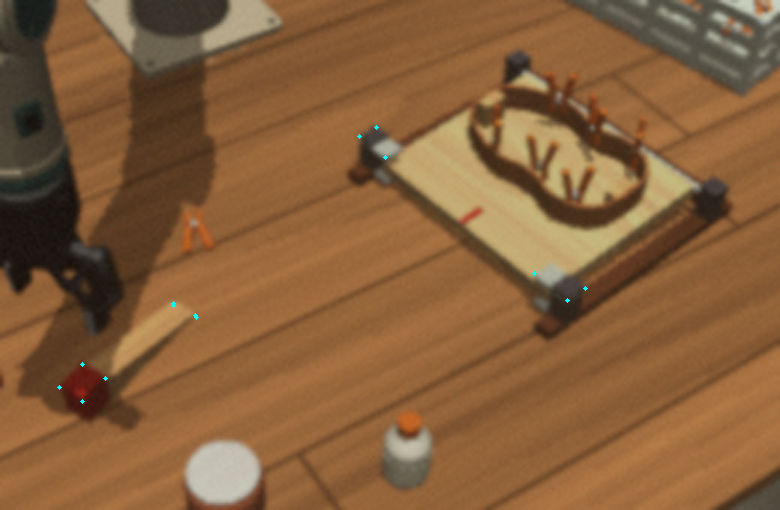

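The overlay puts the wedge and post corners within about 1–2 px in the second camera. Descending to grasp.

```bash
python3 -m jog '{"claw":[1,1,1,1,1,0,0,0,0,0],"xyz":[[-0.02,0.03,0.3],[0,0,0.4],[0,0,0.4],[0,0,0.11],[0,0,0],[0,0,0],[0,0,0],[0,0,0],[0,0,0],[0,0,0]],"twist":[[0,0,0.002],[0,0,0],[0,0,0],[0,0,0],[0,0,0],[0,0,0],[0,0,0],[0,0,0],[0,0,0],[0,0,0]]}'
python3 to.py 543.4 -377.1 15 2.005
```

```text
clock: 5.25
eef_pos: [543.3, -377.2, 11.4]
tool_rot: [3.141, 0.001, 2.002]
force: [-0.4, 0.0, 6.7]
width: 29.1
gripper_force: 60.4
t 5.25 pos [ 543.3 -377.2   11.4] rot [3.141e+00 1.000e-03 2.002e+00] q [ 0.43  0.93  0.23  1.63 -0.32  0.62  1.26] F [-0.4  0.   6.7] w 29.1
shift now-axes [ 0.001  0.002 -0.036] goal-axes [ 0.001  0.002 -0.036] twist [ 0.0003  0.0005 -0.0009]
```

```bash
python3 -m jog '{"claw":[0,0,0,0,0,0,0,0,0,0,0],"xyz":[[0,0,-0.2],[0,0,0],[0,0,0],[0,0,0],[0.36,0.09,0],[0.36,0.09,0],[0.36,0.09,0],[0.36,0.09,0],[0.36,0.09,0],[0.36,0.09,0],[0.36,0.09,0]],"twist":[[0,0,0],[0,0,0.033],[0,0,0.033],[0,0,0.03],[0,0,0],[0,0,0],[0,0,0],[0,0,0],[0,0,0],[0,0,0],[0,0,0]]}'
python3 to.py 574.5 -116.2 11.4 1.697
python3 - <<'E'
from fit import *
im=grab("top","pics/t2.png")["color"][:,:,::-1].copy()
s=readout.read_state();e=s["eef_pos"];y=s["tool_rot"][2];z=e[2]-11.4
P=T([e[0],e[1],y],[[70-51,-15,42+z],[70-51,15,42+z],[154,-15,4+z],[154,15,4+z]])
S=T([552,61.4,1.697],[[-7,-161,56],[-7,-115,56],[-7,115,56],[-7,161,56],[5,0,45]])
k=4;x0,y0=150,100
c=cv2.resize(im[y0:y0+150,x0:x0+180],None,fx=k,fy=k,interpolation=cv2.INTER_CUBIC)
for p in np.vstack([proj("top",P),proj("top",S)]): cv2.circle(c,tuple(int(v) for v in (p-[x0,y0]+.5)*k),2,(255,255,0),-1)
cv2.imwrite("pics/t2c.png",c)
E
```

```text
clock: 6.62
eef_pos: [572.9, -117.5, 31.2]
tool_rot: [3.141, -0.0, 1.701]
force: [0.4, 0.2, -2.1]
width: 29.4
gripper_force: 59.4
t 6.62 pos [ 572.9 -117.5   31.2] rot [ 3.141 -0.     1.701] q [-0.05  0.85  0.33  1.85 -0.5   0.53  0.75] F [ 0.4  0.2 -2.1] w 29.4
shift now-axes [0.011 0.018 0.198] goal-axes [0.011 0.018 0.198] twist [ 0.0003 -0.      0.0011]
```

View pics/t2c.png

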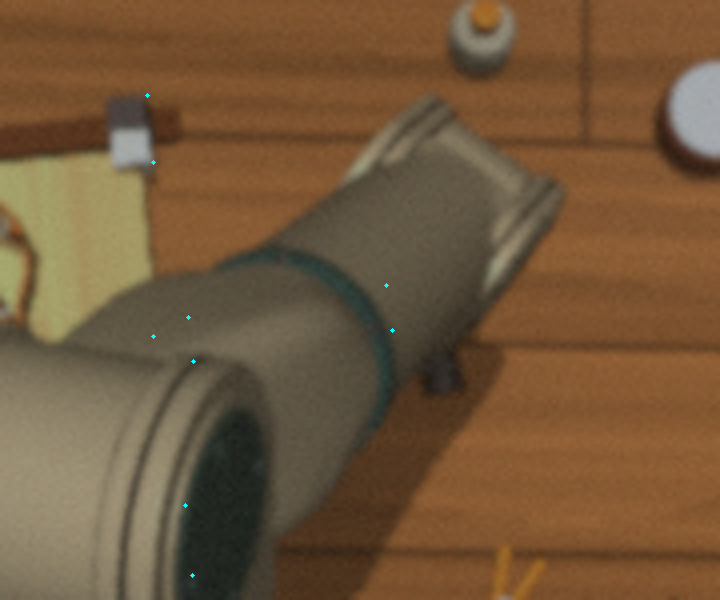

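The arm hides the wedge from the top camera, so I'll lower it and check with the scene camera.

```bash
python3 -m jog '{"claw":[0,0,0,0],"xyz":[[0.01,0.018,0.1],[0,0,0.07],[0,0,0.025],[0,0,0]],"twist":[[0,0,0.001],[0,0,0],[0,0,0],[0,0,0]]}'
python3 - <<'E'
from fit import *
im=grab("scene","pics/s2.png")["color"][:,:,::-1].copy()
s=readout.read_state();e=s["eef_pos"];y=s["tool_rot"][2];z=0
P=T([e[0],e[1],y],[[70-51,-15,42],[70-51,15,42],[154,-15,4],[154,15,4]])
k=4;x0,y0=210,110
c=cv2.resize(im[y0:y0+150,x0:x0+200],None,fx=k,fy=k,interpolation=cv2.INTER_CUBIC)
for p in proj("scene",P): cv2.circle(c,tuple(int(v) for v in (p-[x0,y0]+.5)*k),2,(255,255,0),-1)
cv2.imwrite("pics/s2c.png",c)
E
```

```text
clock: 7.18
eef_pos: [573.4, -118.9, 11.3]
tool_rot: [-3.141, -0.0, 1.695]
force: [-1.7, 1.0, 5.2]
width: 29.0
gripper_force: 60.1
```

View pics/s2c.png

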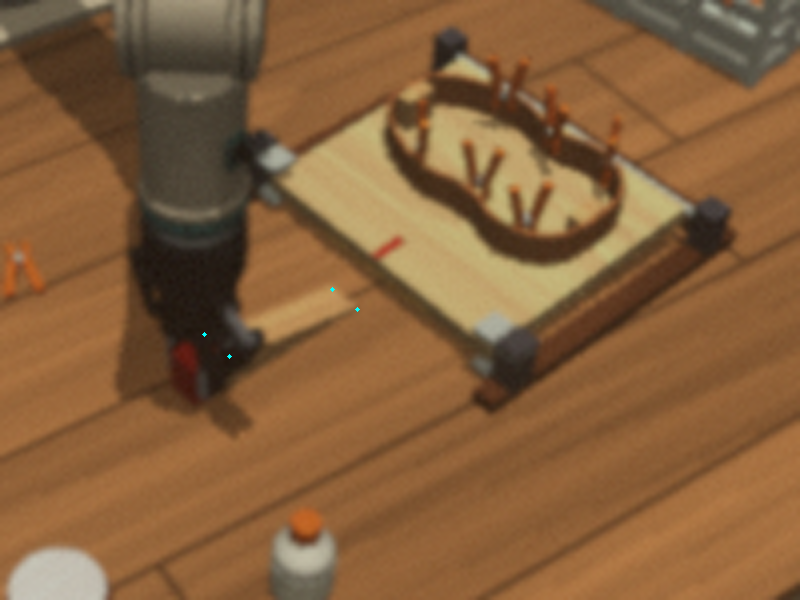

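The wedge is lying flat and lined up with the red mark (tip at about (345,297), mark at (385,248)). Starting the push in, reading the force as I go.

```bash
cat > st.py <<'E'
from h import *
d=np.array([np.cos(1.697),np.sin(1.697)])
F=[];
s=readout.read_state();r=s["eef_pos"][:2]-[552,61.4]
print("t",round(s["clock"],2),"along",round(r@d,1),"lat",round(r@[-d[1],d[0]],1),"z",round(s["eef_pos"][2],1),"yaw",round(s["tool_rot"][2],3),"push",round(-s["force"][:2]@d,2),"latF",round(s["force"][:2]@[-d[1],d[0]],1),"Fz",round(s["force"][2],1),"w",round(s["width"],1))
E
python3 st.py
python3 -m jog '{"claw":[0,0,0,0,0],"xyz":[[0.1,0.015,0],[0.1,0,0],[0.1,0,0],[0.1,0,0],[0,0,0]],"twist":[[0,0,0],[0,0,0],[0,0,0],[0,0,0],[0,0,0]]}'>/dev/null;python3 st.py
python3 -m jog '{"claw":[0,0],"xyz":[[0.05,0,0],[0.05,0,0]],"twist":[[0,0,0],[0,0,0]]}'>/dev/null;python3 st.py
python3 -m jog '{"claw":[0,0],"xyz":[[0.05,0,0],[0.05,0,0]],"twist":[[0,0,0],[0,0,0]]}'>/dev/null;python3 st.py
```

```text
t 7.22 along -181.5 lat 1.4 z 11.3 yaw 1.695 push 0.61 latF 2.3 Fz 5.0 w 28.9
t 7.85 along -138.9 lat -1.6 z 11.3 yaw 1.699 push -0.43 latF 0.5 Fz 5.8 w 29.4
t 8.1 along -130.8 lat -1.5 z 11.3 yaw 1.697 push 3.95 latF -0.8 Fz 6.0 w 29.0
t 8.35 along -120.8 lat -1.5 z 11.3 yaw 1.697 push 3.46 latF 0.8 Fz 6.0 w 29.3
```

```bash
python3 -m jog '{"claw":[0,0],"xyz":[[0.05,0,0],[0.05,0,0]],"twist":[[0,0,0],[0,0,0]]}'>/dev/null;python3 st.py
python3 -m jog '{"claw":[0,0],"xyz":[[0.05,0,0],[0.05,0,0]],"twist":[[0,0,0],[0,0,0]]}'>/dev/null;python3 st.py
python3 -m jog '{"claw":[0,0],"xyz":[[0.05,0,0],[0.05,0,0]],"twist":[[0,0,0],[0,0,0]]}'>/dev/null;python3 st.py
python3 -m jog '{"claw":[0,0],"xyz":[[0.05,0,0],[0.05,0,0]],"twist":[[0,0,0],[0,0,0]]}'>/dev/null;python3 st.py
python3 -m jog '{"claw":[0,0],"xyz":[[0.05,0,0],[0.05,0,0]],"twist":[[0,0,0],[0,0,0]]}'>/dev/null;python3 st.py
```

```text
t 8.6 along -113.0 lat -1.6 z 11.4 yaw 1.696 push 8.78 latF 0.2 Fz 3.8 w 29.6
t 8.85 along -103.6 lat -1.6 z 11.4 yaw 1.695 push 8.08 latF 1.0 Fz 3.6 w 28.9
t 9.1 along -93.5 lat -1.6 z 11.3 yaw 1.695 push 7.58 latF -0.2 Fz 4.4 w 29.1
t 9.35 along -83.5 lat -1.6 z 11.3 yaw 1.695 push 7.47 latF 0.4 Fz 4.4 w 29.2
t 9.6 along -73.5 lat -1.5 z 11.3 yaw 1.695 push 8.67 latF -0.3 Fz 3.8 w 29.3
```

Contact was at about -117, so stops are expected near -59. Going to finer steps.

```bash
python3 -m jog '{"claw":[0,0],"xyz":[[0.02,0,0],[0.02,0,0]],"twist":[[0,0,0],[0,0,0]]}'>/dev/null;python3 st.py
python3 -m jog '{"claw":[0,0],"xyz":[[0.02,0,0],[0.02,0,0]],"twist":[[0,0,0],[0,0,0]]}'>/dev/null;python3 st.py
python3 -m jog '{"claw":[0],"xyz":[[0.02,0,0]],"twist":[[0,0,0]]}'>/dev/null;python3 st.py
python3 -m jog '{"claw":[0],"xyz":[[0.02,0,0]],"twist":[[0,0,0]]}'>/dev/null;python3 st.py
```

```text
t 9.85 along -69.5 lat -1.5 z 11.3 yaw 1.695 push 7.86 latF 0.2 Fz 4.3 w 29.3
t 10.1 along -65.6 lat -1.5 z 11.3 yaw 1.695 push 8.11 latF 0.0 Fz 4.8 w 28.9
t 10.22 along -63.5 lat -1.5 z 11.3 yaw 1.695 push 7.99 latF 0.7 Fz 3.9 w 29.3
t 10.35 along -61.5 lat -1.5 z 11.3 yaw 1.695 push 8.08 latF 0.3 Fz 5.0 w 29.4
```

```bash
python3 -m jog '{"claw":[0],"xyz":[[0.01,0,0]],"twist":[[0,0,0]]}'>/dev/null;python3 st.py
python3 -m jog '{"claw":[0],"xyz":[[0.01,0,0]],"twist":[[0,0,0]]}'>/dev/null;python3 st.py
python3 -m jog '{"claw":[0],"xyz":[[0.01,0,0]],"twist":[[0,0,0]]}'>/dev/null;python3 st.py
python3 -m jog '{"claw":[0],"xyz":[[0.01,0,0]],"twist":[[0,0,0]]}'>/dev/null;python3 st.py
```

```text
t 10.47 along -60.5 lat -1.5 z 11.3 yaw 1.695 push 8.75 latF -0.3 Fz 4.4 w 29.3
t 10.6 along -59.5 lat -1.5 z 11.3 yaw 1.695 push 7.55 latF 1.0 Fz 5.2 w 29.3
t 10.72 along -58.6 lat -1.5 z 11.3 yaw 1.695 push 8.0 latF -0.3 Fz 4.4 w 28.8
t 10.85 along -57.6 lat -1.5 z 11.3 yaw 1.695 push 7.95 latF 0.2 Fz 4.3 w 29.3
```

```bash
python3 -m jog '{"claw":[0],"xyz":[[0.01,0,0]],"twist":[[0,0,0]]}'>/dev/null;python3 st.py
python3 -m jog '{"claw":[0],"xyz":[[0.01,0,0]],"twist":[[0,0,0]]}'>/dev/null;python3 st.py
python3 -m jog '{"claw":[0],"xyz":[[0.01,0,0]],"twist":[[0,0,0]]}'>/dev/null;python3 st.py
python3 -m jog '{"claw":[0],"xyz":[[0.01,0,0]],"twist":[[0,0,0]]}'>/dev/null;python3 st.py
```

```text
t 10.97 along -57.4 lat -1.4 z 11.3 yaw 1.695 push 10.94 latF -0.1 Fz 3.3 w 29.3
t 11.1 along -57.3 lat -1.5 z 11.3 yaw 1.694 push 12.84 latF -0.1 Fz 3.0 w 29.3
t 11.22 along -57.2 lat -1.4 z 11.3 yaw 1.694 push 14.13 latF -0.1 Fz 3.6 w 29.2
t 11.35 along -57.2 lat -1.4 z 11.4 yaw 1.693 push 15.66 latF 0.5 Fz 2.6 w 29.2
```

The push has stiffened at the expected depth. The lifting push was about 8.0 N, so the target is 16–18 N: one more mm.

```bash
python3 -m jog '{"claw":[0],"xyz":[[0.01,0,0]],"twist":[[0,0,0]]}'>/dev/null;python3 st.py
python3 -m jog '{"claw":[0],"xyz":[[0,0,0]],"twist":[[0,0,0]]}'>/dev/null;python3 st.py
python3 -m jog '{"claw":[0],"xyz":[[0,0,0]],"twist":[[0,0,0]]}'>/dev/null;python3 st.py
```

```text
t 11.47 along -57.1 lat -1.4 z 11.3 yaw 1.692 push 17.68 latF 0.1 Fz 1.6 w 28.9
t 11.6 along -57.1 lat -1.3 z 11.3 yaw 1.692 push 15.84 latF -0.8 Fz 2.4 w 29.0
t 11.72 along -57.1 lat -1.4 z 11.4 yaw 1.692 push 16.34 latF 0.6 Fz 3.1 w 29.5
```

```bash
python3 -m jog '{"claw":[0],"xyz":[[0.006,0,0]],"twist":[[0,0,0]]}'>/dev/null;python3 st.py
python3 -m jog '{"claw":[0],"xyz":[[0,0,0]],"twist":[[0,0,0]]}'>/dev/null;python3 st.py
python3 -m jog '{"claw":[0],"xyz":[[0,0,0]],"twist":[[0,0,0]]}'>/dev/null;python3 st.py
```

```text
t 11.85 along -57.0 lat -1.4 z 11.3 yaw 1.692 push 17.97 latF 0.0 Fz 2.3 w 29.1
t 11.97 along -57.0 lat -1.4 z 11.3 yaw 1.692 push 17.15 latF 0.5 Fz 2.3 w 29.0
t 12.1 along -57.0 lat -1.4 z 11.3 yaw 1.692 push 16.78 latF 0.2 Fz 2.8 w 29.3
```

Steady at about 17.3 N, roughly 9.3 N over the lifting push. I'll relax the commanded push, then open the gripper.

```bash
python3 -m jog '{"claw":[0,0,0],"xyz":[[-0.04,0,0],[-0.04,0,0],[0,0,0]],"twist":[[0,0,0],[0,0,0],[0,0,0]]}'>/dev/null;python3 st.py
python3 -m jog '{"claw":[0,0],"xyz":[[-0.025,0,0],[0,0,0]],"twist":[[0,0,0],[0,0,0]]}'>/dev/null;python3 st.py
python3 -m jog '{"claw":[0.6,0.8,1,1,1,1],"xyz":[[0,0,0],[0,0,0],[0,0,0],[0,0,0],[0,0,0],[0,0,0]],"twist":[[0,0,0],[0,0,0],[0,0,0],[0,0,0],[0,0,0],[0,0,0]]}'>/dev/null;python3 st.py
```

```text
t 12.47 along -57.0 lat -1.5 z 11.3 yaw 1.696 push 1.53 latF -1.0 Fz 5.9 w 29.1
t 12.72 along -57.0 lat -1.5 z 11.3 yaw 1.698 push -1.97 latF -0.4 Fz 7.0 w 29.4
t 13.47 along -59.2 lat -0.8 z 10.8 yaw 1.697 push 0.25 latF 0.1 Fz -0.2 w 85.4
```

```bash
python3 -m jog '{"claw":[1,1,1,1,1,1,1,1,1,1],"xyz":[[0,0,-0.15],[0,0,-0.3],[0,0,-0.3],[-0.2,0,-0.4],[-0.4,0,-0.4],[-0.5,0,-0.3],[-0.6,0,0],[-0.6,0,0],[-0.6,0,0],[0,0,0]],"twist":[[0,0,0],[0,0,0],[0,0,0],[0,0,0],[0,0,0],[0,0,0],[0,0,0],[0,0,0],[0,0,0],[0,0,0]]}'
python3 - <<'E'
from fit import *
w=T([552,61.4,1.697],[[13-0,1.5,0]])[0]
Z=[]
for n,x0,y0 in(("scene",250,100),("top",85,115)):
    im=grab(n,f"pics/{n}3.png")["color"][:,:,::-1]
    Z.append(cv2.resize(im[y0:y0+140,x0:x0+160 if n=="scene" else x0+145],(400,400),interpolation=cv2.INTER_CUBIC))
cv2.imwrite("pics/f3.png",np.hstack(Z))
for l in("glue","tin","clamp"): print(l,[(np.round(b["rect"]).tolist(),round(b["score"],2)) for b in optics.boxes_of("top",l)][:2],[(np.round(b["rect"]).tolist(),round(b["score"],2)) for b in optics.boxes_of("scene",l)][:2])
E
```

```text
clock: 14.72
eef_pos: [594.8, -292.7, 197.2]
tool_rot: [-3.141, 0.006, 1.688]
force: [-0.2, 0.5, 0.9]
width: 85.2
gripper_force: 0.0
glue [([264.0, 98.0, 16.0, 22.0], 0.56)] [([278.0, 236.0, 17.0, 28.0], 0.85)]
tin [([314.0, 116.0, 19.0, 20.0], 0.59), ([265.0, 98.0, 11.0, 20.0], 0.47)] [([212.0, 247.0, 28.0, 31.0], 0.8)]
clamp [] [([281.0, 124.0, 99.0, 70.0], 0.49)]
```

View pics/f3.png

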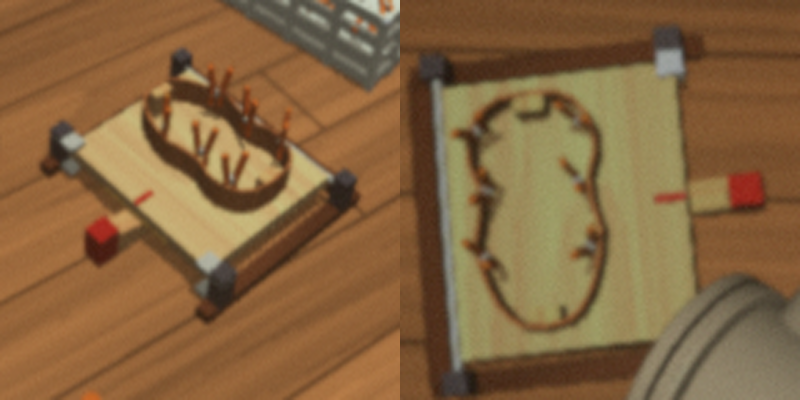

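The wedge sits under the red mark (red block at (745,190) in the right panel), the board is up at its stops and the hand is clear. Glue and tin have not moved. The clamp is hidden by the arm in this top view, but the hand never came near it. Handing in.

```bash
python3 -c "
from cell import order;print(order.finish_job())"
```

```text
the job is handed in; nothing more can be done
None
```

The wood wedge is under the board at the red mark with the board up against its stops; I snugged it to about 9 N over the lifting push, let go, and handed the job in with the hand clear, though I couldn't re-check the loose clamp in the last pictures.

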